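# Set the glue warmer and leave only the inner lid on its pot

### The arm

A 7-joint arm with a two-finger parallel gripper is mounted at the origin on the work surface. World frame = base frame: x ahead of the robot, y to its left, z up, the work surface at z = 0. Lengths are in m, angles in rad, forces in N, time in s.
With the tool pointing down it reaches from about 0.35 to 0.9 m from the base axis. Payload 8.1 kg.
Tool frame: the origin (TCP) lies midway between the tips of the shut fingers; the grasp point (between the pads) lies 19 mm behind it; z points along the fingers, y is the line along which they close (so a half turn about z gives the same grasp; the last joint's range is limited). The gripper opens to 92 mm and grips with 3 to 60 N. Pads are 19 mm wide; open, the fingers measure 130 mm over their backs; the gripper's body (75 mm by 190 mm) begins 47 mm behind the grasp point.
Start: joints at [1.209, 0.434, 0.025, 1.573, -0.012, 1.134, -0.075], TCP at [0.16, -0.604, 0.227] pointing down, gripper open.
Joint ranges: [-2.62, 2.62], [-0.44, 2.09], [-1.27, 1.32], [0.08, 2.57], [-1.32, 4.46], [0.12, 2], [-2.74, 2.74]. Speed limits (rad/s): [2.22, 2.22, 3.01, 3.01, 3.14, 3.14, 3.14].

### API

Orientations are given as a rotation vector (axis times angle).
In Python, from cell import arm gives the robot as it stands.
- The arm moves only by the tool carry_out, never from a script. Its arguments are lists of equal length, an entry for each row: "claw": the finger opening in cm, from 0 to 9.18; "delta_pos": the shift along the tool's x, y, z in cm, a list of three; "angular": the turn, a rotation vector about the tool's x, y, z in rad, a list of three. In form: {"claw": [claw, ...], "delta_pos": [[dx, dy, dz], ...], "angular": [[ax, ay, az], ...]}. A call has 1 to 20 rows; each row shifts and turns the commanded pose from where the row before left it, along the tool's axes as they then stand; what a row does not reach is not made up. A row lasts 1/10 s, in which the tool goes at most 50 mm and 8.59 degrees, less where a joint would pass 70% of its speed; a pose out of reach is approached as far as the arm can. A call with a gripper value outside its range is refused whole. The fingers move at their own pace and stop on an object; "force" is the grip in N (left out, the last holds). Time passes only in rows, so rows that do not move let the fingers close. It gives the time, the measured TCP pose, the force, the opening and the grip force at its end, in the units of the state.
- arm.observe(): the state, without advancing time (a new reading comes with each control period).
- arm.get_image(name): name is "scene" or "top" or "wrist"; returns a dict with "frame" (480x640x3 uint8, red, green, blue), "mtx" (3x3 intrinsics, pixels), "T" (4x4, takes a point from camera to world coordinates). Camera axes: x right, y down, z forward; pixel columns grow to the right and rows downward; lengths in m; the calibration is good to about 2 mm. A picture is of the moment at which its call begins. There is no depth.
- arm.sign_off(): hands the job in; it is judged then, once.
Trained networks look in a picture, given as the dict that the camera call returned (one of the last four; its "shot" number tells which), for a name from the list of things; names that differ only in an ending like _2 or _b are one class to them, and where a whole thing is asked for, a point or a joint stands for the part that bears it (a point fixed in the world has none). Each returns a list of dicts, best first, with "conf" (0 to 1); they miss things now and then, are a little off and sometimes report something else, mostly with a low value. They report only what shows in the picture. A call takes as long as a camera call. They do not tell look-alikes from the thing itself.
- arm.look_for(label, picture): "centre" ([column, row] as shares, 0 to 1, of the picture: columns of its width, rows of its height, amid what is visible of it).
- arm.trace(label, picture): "region" (480x640 bool, what is visible of it) and "centre" ([column, row] as shares, 0 to 1, of the picture: columns of its width, rows of its height, amid what is visible of it).
- arm.place_of(label, picture): "centre" ([column, row] as shares, 0 to 1, of the picture: columns of its width, rows of its height: a listed point, or the origin of a listed thing).
The state is a dict: "clock": time; "joints": joint angles; "dq": joint speeds; "joint_efforts": joint torques, N m; "position": TCP position; "ee_rot": TCP orientation; "force": force on the tool from outside, world axes, zero at the start; "ft_torque": the same for the moment, N m; "width": opening from 0.0 (shut) to 1.0 (fully open); "gripper_force": force on a finger pad.
Only numpy, scipy, OpenCV 4.12 (cv2) and the standard library are available. Lean on these libraries where they do the work, as an engineer would, in place of code of your own. Each camera call takes 0.05 s, during which the arm holds its last target. There are 200 camera calls.

### The job

First turn the glue warmer's dial clockwise until its pointer stands at the one long, broad mark of the scale. Then take the nested pair of lids together off the spare pot by the inner lid's wooden knob, lower them (no dropping) onto the warmer's pot until the inner lid is fully seated, and let the knob go. Finally grip the outer lid by its collar, lift it straight up off the inner lid, which stays seated, until it is wholly above the knob, and finish still holding it there, level and at rest above the pot; leave the other things where they are.

Things in the scene. Friction and masses are not known exactly. Their poses are not given: they have to be found in the camera images.
- warmer: Glue warmer, fixed to the bench: a grey painted box 170 (x) x 320 (y) x 70 mm high, origin at the centre of its underside. Own +x points away from the robot, give or take its yaw of up to 0.25. An open steel pot stands on its top at own (0, +90) mm and the thermostat dial at own (0, -90) mm.
- pot_mouth (a point): Centre of the mouth of the warmer's pot, at the level of its rim, 105 mm above the bench. The pot is 82 mm in outside diameter, 72 mm inside, wall 5 mm, 31 mm deep inside, and stands 35 mm above the box. Axes as the warmer's.
- dial (a joint): Angle of the thermostat dial, rad, range 0 to 4.71; it grows as the dial turns clockwise seen from above. Ten scale marks stand 0.5236 rad apart, the first at 0; the long broad mark, where the pointer must stand, is the sixth, at 2.618. Stays where it is left; friction about 0.04 N m.
- dial_grip (a point): Centre of the dial's grip bar, on its vertical turning axis, 93 mm above the bench. The bar is black plastic, 46 mm long, 14 mm wide, 26 mm high (its top 106 mm above the bench, its foot 80 mm), on a disc 56 mm in diameter. It turns with the dial: its x axis runs along the bar towards the pointer end, which has a narrow nose and a white line on top; z is up.
- dial_mark (a point): The long broad black mark on the bright metal scale disc (108 mm in diameter) round the dial: 20 x 6 mm, the other marks are 7 x 2 mm. This point lies near its outer end, 50 mm from the dial's axis.
- spare_pot: Empty spare steel pot, fixed to the bench, same mouth as the warmer's pot (82 mm outside, 72 mm inside), 60 mm high, origin at the centre of its underside. The nested lids sit on it at the start.
- inner_lid: Inner lid, aluminium, about 0.2 kg: origin at the centre of its underside, z up. Plug 10 mm high (66 mm wide, tapering to 58 at the foot), goes into the pot; flange 88 mm in diameter from 10 to 15 mm, rests on the pot's rim: seated, the origin lies 10 mm below the rim; stem 12 mm in diameter; round wooden knob 20 mm in diameter from 68 to 90 mm.
- inner_knob (a point): Middle of the inner lid's wooden knob, 79 mm above the inner lid's origin. The knob stands clear above the outer lid's collar (18 mm of bare stem show while the lids are nested).
- outer_lid: Outer lid, steel, about 0.22 kg, loose on the inner lid and carried by its flange. Origin at the centre of its lower edge, z up; nested, it coincides with the inner lid's origin. Skirt 102 mm outside, 95 inside, 0 to 20 mm high; top plate at 15 to 20 mm; on it a round collar 46 mm outside, 34 inside, 20 to 50 mm, round the stem and knob. To clear the knob it must rise over 90 mm.
- outer_collar (a point): Centre of the outer lid's collar, at mid height, 35 mm above the outer lid's origin.
- finish_jar: Bystander: jar 60 mm in diameter, 85 mm high, beyond the spare pot; origin under its centre.
- offcut: Bystander: wood offcut 45 x 130 x 22 mm on the near side of the spare pot; origin under its centre.
- sanding_block: Bystander: cork sanding block 60 x 110 x 30 mm beyond the warmer; origin under its centre.
- tape_measure: Bystander: black tape measure 40 x 68 x 60 mm on the near side of the warmer; origin under its centre.
- glue_brush: Bystander: brush lying at the left of the bench.
- screwdriver: Bystander: screwdriver lying at the right of the bench.
- mug: Bystander: white mug 80 mm in diameter, 90 mm high, far from the robot, in the middle.
Not all that is in view belongs to the job. Leave any yellow look-alike of the outer_lid alone.

How it is judged:
By the outcome, as a careful person would: the job done as asked, in the order asked, and still so for the second after the job is handed in, while the arm keeps its last pose, push and grip.
It also fails if it takes over 72 s, if anything falls off the work surface, if the arm or the gripper's body presses on something with over 40 N, if the wrist force passes 120 N, or if a joint passes its speed limit or range.

## Working session

There is one attempt and no reset: what is moved stays moved. The work goes in short steps, Python scripts to look and compute and a tool call to move; the robot and the scene stay as the last step left them, time stands still between calls to the robot, and variables do not carry over. Pictures are saved under pics/ and viewed, at most 10 in all, crops included, and the job is handed in when it is done.

Besides the shell and the picture viewer there is one more tool, called after "Request:" as name(argument=value, ...) on one line, values as JSON. carry_out: Moves the arm, as the interface text tells. Its arguments: {"type":"object","properties":{"claw":{"type":"array","items":{"type":"number"}},"delta_pos":{"type":"array","items":{"type":"array","items":{"type":"number"}}},"angular":{"type":"array","items":{"type":"array","items":{"type":"number"}}},"force":{"type":"number"}},"required":["claw","delta_pos","angular"]}

```bash
mkdir -p pics; cat > h.py <<'E'
import numpy as np, cv2
from scipy.spatial.transform import Rotation as R
from cell import arm
def ray(p,c):
    u=np.array([c[0]*640,c[1]*480,1.]); d=p["T"][:3,:3]@np.linalg.inv(p["mtx"])@u
    return p["T"][:3,3],d/np.linalg.norm(d)
def atz(p,c,z):
    o,d=ray(p,c); return o+d*(z-o[2])/d[2]
def tri(rs):
    A=0;b=0
    for o,d in rs:
        M=np.eye(3)-np.outer(d,d);A=A+M;b=b+M@o
    x=np.linalg.solve(A,b)
    return x,max(np.linalg.norm((np.eye(3)-np.outer(d,d))@(x-o)) for o,d in rs)
def proj(p,X):
    c=np.linalg.inv(p["T"])@np.r_[X,1]; q=p["mtx"]@c[:3]; return q[:2]/q[2]
def save(p,n,crop=None,k=1):
    f=p["frame"][:,:,::-1]
    if crop: a,b,c,d=crop; f=f[b:d,a:c]
    cv2.imwrite("pics/"+n,cv2.resize(f,None,fx=k,fy=k,interpolation=cv2.INTER_CUBIC))
E
python3 - <<'E'
from h import *
np.set_printoptions(precision=4,suppress=True)
P={n:arm.get_image(n) for n in("scene","top")}
for n in P: print(n,P[n]["T"][:3,3]); 
cv2.imwrite("pics/a.png",cv2.resize(np.vstack([P[n]["frame"][:,:,::-1] for n in P]),(800,1200))[:, :]) 
save(P["scene"],"scene.png",k=1.25);save(P["top"],"top.png",k=1.25)
Z=dict(pot_mouth=.105,dial_grip=.093,dial_mark=.07,inner_knob=.129,outer_collar=.085,warmer=0,spare_pot=0,inner_lid=.05,outer_lid=.05)
for l,z in Z.items():
    r={n:arm.place_of(l,P[n]) for n in P}
    for n in P:
        for d in r[n][:3]: print(l,n,round(d["conf"],2),(np.array(d["centre"])*[640,480]).round(1),atz(P[n],d["centre"],z))
    if r["scene"] and r["top"]: print("   tri",*tri([ray(P[n],r[n][0]["centre"]) for n in P]))
print(arm.observe())
E
```

```text
scene [ 1.5398 -0.3242  0.8089]
top [0.1802 0.0053 1.9166]
pot_mouth scene 0.79 [406.8 207.4] [0.5583 0.2532 0.105 ]
pot_mouth scene 0.66 [253.2 233.5] [ 0.5511 -0.1786  0.105 ]
dial_grip scene 0.68 [344.1 214.4] [0.5214 0.0812 0.093 ]
dial_grip scene 0.61 [281.1 288.2] [ 0.761  -0.1589  0.093 ]
dial_grip top 0.59 [296.3 247.9] [0.5142 0.079  0.093 ]
dial_grip top 0.49 [330.  186.5] [ 0.7258 -0.0144  0.093 ]
   tri [0.5156 0.0812 0.0892] 0.002165359292675192
dial_mark scene 0.7 [340.4 229. ] [0.5537 0.0592 0.07  ]
dial_mark top 0.72 [307.1 234.3] [0.5659 0.0487 0.07  ]
   tri [0.565  0.0514 0.0789] 0.003110813898778292
inner_knob scene 0.47 [259.3 215.2] [ 0.5084 -0.1517  0.129 ]
inner_knob scene 0.26 [338.7 231.8] [0.6425 0.0203 0.129 ]
inner_knob top 0.51 [365.2 243.3] [ 0.5383 -0.1367  0.129 ]
   tri [ 0.5334 -0.1456  0.1438] 0.010229457840556134
outer_collar scene 0.83 [178.8 235.6] [ 0.4729 -0.3608  0.085 ]
outer_collar scene 0.78 [238.5 290.3] [ 0.7297 -0.2498  0.085 ]
outer_collar scene 0.62 [205.5 267.5] [ 0.6259 -0.3106  0.085 ]
outer_collar top 0.9 [398.6 210.3] [ 0.6645 -0
[... 818 characters left out ...]
0.3541  0.05  ]
outer_lid top 0.67 [413.2 247.7] [ 0.5512 -0.3004  0.05  ]
outer_lid top 0.66 [366.8 250. ] [ 0.5323 -0.1494  0.05  ]
   tri [ 0.461  -0.3174 -0.1754] 0.08073109323418202
{'clock': 1.0, 'joints': array([ 1.2094,  0.4345,  0.025 ,  1.5732, -0.0115,  1.134 , -0.0751]), 'dq': array([ 0.0017,  0.0003, -0.0001, -0.0018,  0.0005, -0.0002,  0.0004]), 'joint_efforts': array([ -0.0004, -66.7671,   0.984 , -31.4812,  -0.0606,   0.0328,
         0.    ]), 'position': array([ 0.1599, -0.6042,  0.2267]), 'ee_rot': array([ 3.1153,  0.4052, -0.0001]), 'force': array([ 0.2056,  0.134 , -0.1438]), 'ft_torque': array([0.0057, 0.0483, 0.018 ]), 'gripper_force': 0.0, 'width': 1.0022139146864357}
```

View pics/scene.png

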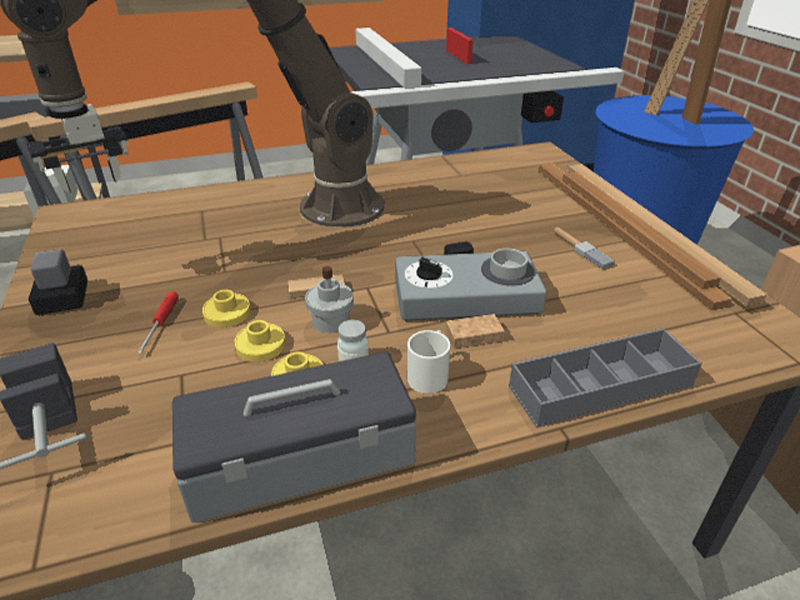

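View pics/top.png

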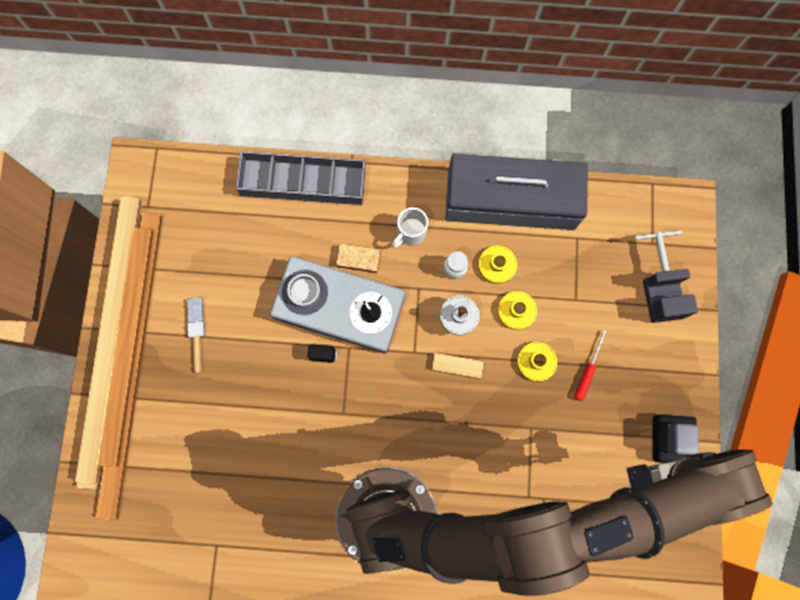

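The scene view (800x600) shows the steel pair with the wooden knob at (330,300). The warmer has its dial at (428,270) and its pot at (508,262). The top view shows the pair at (460,315), the dial at (370,312) and the pot at (303,290). Three lids fit the shape: yellow ones at (498,264), (517,310) and (538,361) in the top view are the look-alikes. The grey one at (460,315) is the one meant, because it's steel and has the knob.

```bash
cat >> h.py <<'E'
np.set_printoptions(precision=4,suppress=True)
def go(X,xdir=None):
    """shift in present tool axes (cm), and yaw needed about tool z"""
    s=arm.observe(); r=R.from_rotvec(s["ee_rot"]); M=r.as_matrix()
    print("pos",s["position"],"toolx",M[:,0],"tooly",M[:,1],"delta cm",M.T@(np.array(X)-s["position"])*100)
E
python3 - <<'E'
from h import *
go([.47,-.1,.33])
s=arm.observe();M=R.from_rotvec(s["ee_rot"]).as_matrix()
p=arm.get_image("wrist");print(M.T@(p["T"][:3,3]-s["position"]),M.T@p["T"][:3,:3],p["mtx"])
t=arm.get_image("top");save(t,"pair.png",(270,180,470,320),4)
E
```

```text
pos [ 0.1599 -0.6042  0.2267] toolx [ 0.9667  0.2558 -0.0001] tooly [ 0.2558 -0.9667  0.0001] delta cm [ 42.8781 -40.8096 -10.3299]
[ 0.0747  0.0001 -0.1585] [[-0.001  -0.96   -0.2799]
 [ 1.     -0.0008 -0.0007]
 [ 0.0004 -0.2799  0.96  ]] [[357.7512   0.     313.6269]
 [  0.     357.7512 243.4311]
 [  0.       0.       1.    ]]
```

View pics/pair.png

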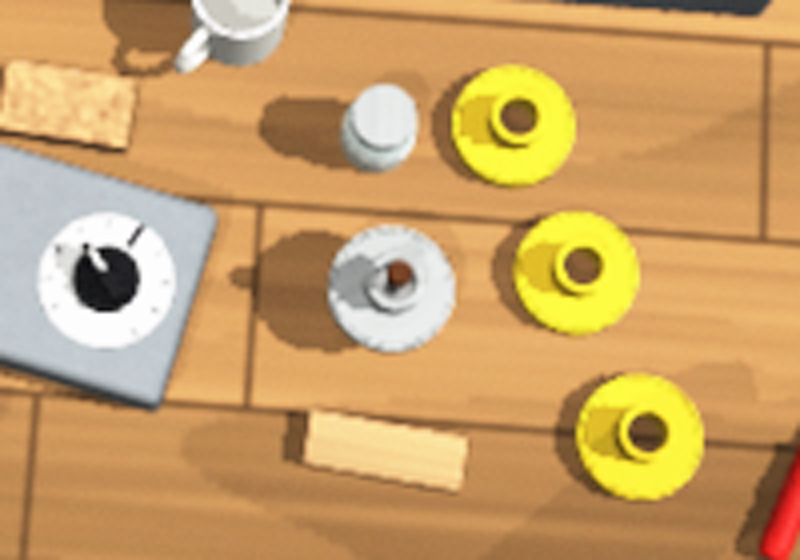

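The enlarged crop confirms it: the steel lid at (392,288) has the brown wooden knob at (400,275), and the three yellow lids have none. The dial's pointer is up-left at (90,250), and the broad mark is clockwise of it at (137,233).

Request:
carry_out(claw=[9, 9, 9, 9, 9, 9, 9, 9, 9, 9, 9, 9, 9, 9, 9, 9, 9, 9, 9, 9], delta_pos=[[1, -1, -1], [2, -2, -1], [2.2, -2.1, -1], [2.2, -2.1, -1], [2.2, -2.1, -1], [2.2, -2.1, -1], [2.2, -2.1, -1], [2.2, -2.1, -1], [2.2, -2.1, -1], [2.2, -2.1, -1], [2.2, -2.1, 0], [2.2, -2.1, 0], [2.2, -2.1, 0], [2.2, -2.1, 0], [2.2, -2.1, 0], [2.2, -2.1, 0], [2.2, -2.1, 0], [2.2, -2.1, 0], [2.2, -2.1, 0], [2.2, -2.1, 0]], angular=[[0, 0, 0], [0, 0, 0], [0, 0, 0], [0, 0, 0], [0, 0, 0], [0, 0, 0], [0, 0, 0], [0, 0, 0], [0, 0, 0], [0, 0, 0], [0, 0, 0], [0, 0, 0], [0, 0, 0], [0, 0, 0], [0, 0, 0], [0, 0, 0], [0, 0, 0], [0, 0, 0], [0, 0, 0], [0, 0, 0]])

```text
clock: 3.1
position: [0.4674, -0.0988, 0.3276]
ee_rot: [3.114, 0.406, 0.001]
force: [0.4, -0.3, -0.7]
width: 0.979
gripper_force: 0.0
```

```bash
cat > look.py <<'E'
from h import *
import pickle,sys,os
def shot(tag,labels):
    p=arm.get_image("wrist"); out={}
    for l in labels: out[l]=[(d["conf"],d["centre"]) for d in arm.place_of(l,p)]
    D=pickle.load(open("v.pkl","rb")) if os.path.exists("v.pkl") else {}
    D[tag]=(p,out); pickle.dump(D,open("v.pkl","wb")); return p,out
Z=dict(pot_mouth=.105,dial_grip=.093,dial_mark=.071,inner_knob=.129,outer_collar=.085,spare_pot=0,inner_lid=.05,outer_lid=.05,warmer=0)
E
python3 - <<'E'
from look import *
p,o=shot("A",list(Z))
for l in o:
    for c,x in o[l][:3]: print(l,round(c,2),(np.array(x)*[640,480]).round(),atz(p,x,Z[l]))
save(p,"wA.png")
go([.53,.1,.36])
E
```

```text
pot_mouth 0.27 [367. 167.] [ 0.527 -0.141  0.105]
pot_mouth 0.2 [372. 175.] [ 0.5207 -0.1483  0.105 ]
dial_grip 0.9 [161. 128.] [0.51   0.0771 0.093 ]
dial_grip 0.2 [367. 167.] [ 0.5265 -0.1423  0.093 ]
dial_mark 0.69 [193.  87.] [0.5587 0.0594 0.071 ]
inner_knob 0.79 [378. 176.] [ 0.5219 -0.1505  0.129 ]
outer_collar 0.82 [497. 171.] [ 0.5585 -0.284   0.085 ]
outer_collar 0.8 [491.  56.] [ 0.6641 -0.2329  0.085 ]
outer_collar 0.64 [372. 172.] [ 0.5224 -0.1506  0.085 ]
inner_lid 0.88 [368. 169.] [ 0.523  -0.1514  0.05  ]
outer_lid 0.84 [482. 170.] [ 0.5566 -0.2838  0.05  ]
outer_lid 0.82 [367. 167.] [ 0.525  -0.1498  0.05  ]
outer_lid 0.78 [483. 275.] [ 0.4323 -0.3369  0.05  ]
warmer 0.86 [121.  94.] [0.5311 0.1685 0.    ]
pos [ 0.467  -0.1015  0.3268] toolx [ 0.9671  0.2544 -0.    ] tooly [ 0.2544 -0.9671  0.0004] delta cm [ 11.2196 -17.8854  -3.3228]
```

View pics/wA.png

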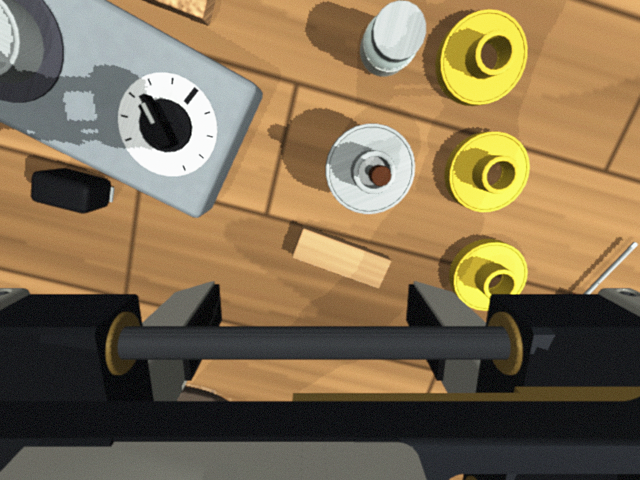

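The wrist view shows the dial at (165,125), its pointer nose at (148,105) and the broad mark at (190,97). The steel lids are at (370,168) with the knob at (379,176), and the yellow look-alikes are to the right. I'll shift left for a second viewpoint over the dial and pot.

Request:
carry_out(claw=[9, 9, 9, 9, 9, 9, 9, 9, 9, 9, 9, 9], delta_pos=[[0.4, -2, 0], [0.4, -2, 0], [0.4, -2, 0], [0.4, -2, 0], [0.4, -2, 0], [0.4, -2, 0], [0.4, -2, 0], [0.4, -2, 0], [0.4, -2, 0], [0.4, -2, 0], [0.4, -2, 0], [0, 0, 0]], angular=[[0, 0, 0], [0, 0, 0], [0, 0, 0], [0, 0, 0], [0, 0, 0], [0, 0, 0], [0, 0, 0], [0, 0, 0], [0, 0, 0], [0, 0, 0], [0, 0, 0], [0, 0, 0]])

```text
clock: 4.8
position: [0.4531, 0.1256, 0.3269]
ee_rot: [-3.114, -0.41, -0.001]
force: [0.5, -0.2, -0.1]
width: 0.978
gripper_force: 0.0
```

```bash
python3 - <<'E'
from look import *
p,o=shot("B",list(Z))
for l in o:
    for c,x in o[l][:3]: print(l,round(c,2),(np.array(x)*[640,480]).round(),atz(p,x,Z[l]))
D=pickle.load(open("v.pkl","rb"))
for l in("dial_grip","dial_mark","inner_knob"):
    if o[l]: print(l,"tri",*tri([ray(D[k][0],D[k][1][l][0][1]) for k in "AB"]))
save(p,"wB.png",(60,0,580,300),1.5)
# circle of metal disc (bright) : fit
hsv=cv2.cvtColor(p["frame"],cv2.COLOR_RGB2HSV); m=((hsv[...,2]>225)&(hsv[...,1]<25)).astype(np.uint8)
for c in cv2.findContours(m,0,2)[0]:
    if cv2.contourArea(c)>1500:
        e=cv2.fitEllipse(cv2.convexHull(c)); print(e, atz(p,np.array(e[0])/[640,480],.071))
go([.515,.08,.2])
E
```

```text
pot_mouth 0.7 [212.  80.] [0.5528 0.2555 0.105 ]
pot_mouth 0.33 [300. 126.] [0.5343 0.1616 0.105 ]
dial_grip 0.96 [369. 169.] [0.5109 0.0795 0.093 ]
dial_mark 0.86 [400. 130.] [0.5596 0.0562 0.071 ]
inner_knob 0.98 [592. 221.] [ 0.5207 -0.1493  0.129 ]
outer_collar 0.95 [564. 212.] [ 0.5218 -0.1501  0.085 ]
spare_pot 0.93 [524. 194.] [ 0.5293 -0.1491  0.    ]
spare_pot 0.24 [  3. 132.] [0.4299 0.5375 0.    ]
outer_lid 0.74 [545. 208.] [ 0.5204 -0.1513  0.05  ]
outer_lid 0.72 [631. 301.] [ 0.4351 -0.3156  0.05  ]
outer_lid 0.72 [  0. 133.] [0.4382 0.4997 0.05  ]
warmer 0.92 [300. 128.] [0.534  0.1662 0.    ]
dial_grip tri [0.5102 0.0788 0.0889] 0.000556701726052299
dial_mark tri [0.5588 0.0574 0.077 ] 0.0003241284477050531
inner_knob tri [ 0.5212 -0.1509  0.1269] 0.000561503864290685
((366.7901916503906, 164.80136108398438), (94.76830291748047, 99.22061920166016), 32.54332733154297) [0.5138 0.0798 0.071 ]
((212.67196655273438, 79.16365814208984), (79.79631805419922, 89.69380950927734), 157.89549255371094) [0.5567 0.2649 0.071 ]
pos [0.4537 0.1227 0.3267] toolx [ 0.9669  0.2551 -0.    ] tooly [ 0.2551 -0.9669  0.0001] delta cm [ 4.8382  5.6941 12.6732]
```

View pics/wB.png

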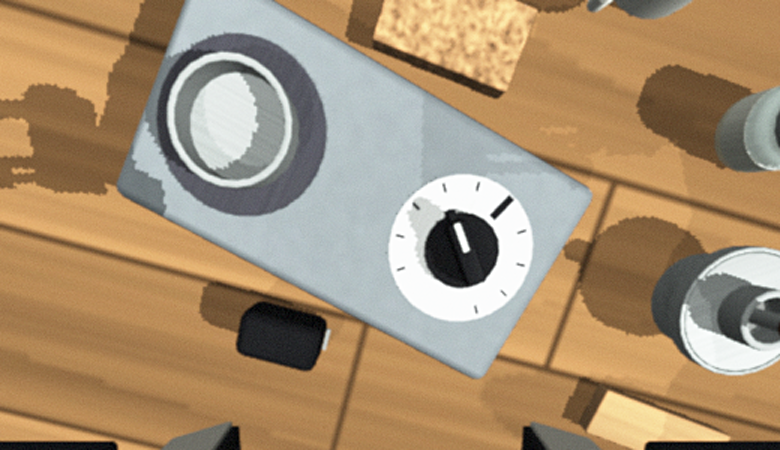

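The wrist view (crop) shows the pot rim centred at (230,119), the dial centre at (461,248), the white pointer line from (456,222) to (464,250), and the broad sixth mark at (503,207). That mark is two divisions clockwise of the pointer. Next I'll measure the pointer's angle precisely.

```bash
cat >> look.py <<'E'
def pointer(p,c=(.512,.079)):
    """angles (deg, world) of white line on the grip (z=.106) and of the broad mark"""
    # rectify bar-top plane & scale plane at 0.25 mm/px
    res={}
    for nm,z in(("top",.106),("scale",.071)):
        s=.00025; g=np.array([[c[0]+dx,c[1]+dy,z] for dx,dy in((-.06,-.06),(.06,-.06),(.06,.06),(-.06,.06))])
        src=np.float32([proj(p,x) for x in g]); n=int(.12/s)
        # out col = y, row = x
        dst=np.float32([[0,0],[0,n],[n,n],[n,0]])
        res[nm]=cv2.warpPerspective(p["frame"],cv2.getPerspectiveTransform(src,dst),(n,n),flags=cv2.INTER_CUBIC)
    return res
E
python3 - <<'E'
from look import *
D=pickle.load(open("v.pkl","rb")); 
for k in "AB":
    r=pointer(D[k][0]); g=cv2.cvtColor(r["top"],cv2.COLOR_RGB2GRAY)
    # white line: bright pixels near the axis
    n=g.shape[0]; yy,xx=np.mgrid[:n,:n]; rad=np.hypot(xx-n/2,yy-n/2)
    m=((g>120)&(rad<85)).astype(np.uint8); N,lab,st,ce=cv2.connectedComponentsWithStats(m)
    for i in range(1,N):
        if st[i,4]>150:
            q=np.argwhere(lab==i)*.00025-.06+[.512,.079]; u=np.linalg.svd(q-q.mean(0))[2][0]; u*=np.sign(u[0]) or 1
            print(k,"line",st[i,4],q.mean(0),np.degrees(np.arctan2(u[1],u[0])), "size",np.ptp((q-q.mean(0))@u))
    g=cv2.cvtColor(r["scale"],cv2.COLOR_RGB2GRAY)
    ang=np.degrees(np.arctan2(xx-n/2,yy-n/2)); m=((g<110)&(rad>140)&(rad<206)).astype(np.uint8)
    N,lab,st,ce=cv2.connectedComponentsWithStats(m)
    for i in range(1,N):
        if st[i,4]>100:
            q=np.argwhere(lab==i)*.00025-.06+[.512,.079]; u=np.linalg.svd(q-q.mean(0))[2][0]; u*=np.sign(u[0])
            print(k,"mark",st[i,4],q.mean(0),np.degrees(np.arctan2(*(q.mean(0)-[.512,.079])[::-1])),np.degrees(np.arctan2(u[1],u[0])))
    cv2.imwrite("pics/r%s.png"%k,np.hstack([r["top"],r["scale"]])[:,:,::-1])
print(arm.observe()["joints"])
E
```

```text
A line 2546 [0.5068 0.0948] 19.399689900507653 size 0.03627482545446978
A line 1273 [0.5212 0.0869] 37.75732771425379 size 0.018639244637961305
A mark 188 [0.4872 0.1202] 121.08459399614165 -56.42272650961316
A mark 173 [0.5105 0.1271] 91.78115878371338 -88.91812500254356
A mark 103 [0.5252 0.1123] 68.34353327515461 -21.60988229305701
A mark 918 [0.535  0.1089] 52.37488576493807 -51.983973325071965
A mark 178 [0.5343 0.1219] 62.542621268079294 62.77912621492391
A mark 1260 [0.5506 0.0596] -26.682330100305705 -28.59144641453259
B line 282 [0.5096 0.0592] -5.613907570066648 size 0.022787620519864132
B line 1730 [0.5209 0.0862] 37.40660451551798 size 0.019800536392270765
B mark 126 [0.534  0.1207] 62.153707971586535 59.78898742940671
B mark 1173 [0.5502 0.0589] -27.8155565382959 -28.52482552648743
[ 0.1249  0.156  -0.5737  1.7357  0.0884  1.2757 -1.7818]
```

Request:
carry_out(claw=[4, 4, 4, 4, 4, 4, 4, 4, 4, 4, 4, 4, 4, 4, 4], delta_pos=[[0, 0, 0], [0, 0, 0], [0, 0, 0], [0, 0, 0], [0.2, 0.7, 1.8], [0.2, 0.7, 1.8], [0.2, 0.7, 1.8], [0.2, 0.7, 1.8], [0.2, 0.7, 1.8], [0.2, 0.7, 1.8], [0.2, 0.7, 1.8], [0.2, 0.7, 1.8], [0.2, 0.7, 1.8], [0.2, 0.7, 1.5], [0, 0, 0]], angular=[[0, 0, -0.1], [0, 0, -0.1], [0, 0, -0.1], [0, 0, -0.1], [0, 0, 0], [0, 0, 0], [0, 0, 0], [0, 0, 0], [0, 0, 0], [0, 0, 0], [0, 0, 0], [0, 0, 0], [0, 0, 0], [0, 0, 0], [0, 0, 0]])

```text
clock: 6.8
position: [0.5118, 0.0787, 0.1478]
ee_rot: [-2.973, -1.014, 0.005]
force: [0.3, 0.7, -0.6]
width: 0.431
gripper_force: 0.0
```

```bash
python3 - <<'E'
from look import *
go([.5123,.0795,.085])
M=R.from_rotvec(arm.observe()["ee_rot"]).as_matrix(); print(np.degrees(np.arctan2(M[1,0],M[0,0])),M[:,2])
E
```

```text
pos [0.5118 0.0787 0.1478] toolx [ 0.7916  0.611  -0.0029] tooly [ 0.611  -0.7916 -0.0013] delta cm [ 0.1009 -0.0253  6.2827]
37.66484845256797 [-0.003  -0.0008 -1.    ]
```

Now I'll lower and grip the bar.

Request:
carry_out(claw=[4, 4, 4, 4, 4, 4, 4, 4, 4, 0.5, 0.5, 0.5, 0.5, 0.5, 0.5, 0.5, 0.5], delta_pos=[[0.1, 0, 0.7], [0, 0, 0.8], [0, 0, 0.8], [0, 0, 0.8], [0, 0, 0.8], [0, 0, 0.8], [0, 0, 0.8], [0, 0, 0.6], [0, 0, 0], [0, 0, 0], [0, 0, 0], [0, 0, 0], [0, 0, 0], [0, 0, 0], [0, 0, 0], [0, 0, 0], [0, 0, 0]], angular=[[0, 0, 0], [0, 0, 0], [0, 0, 0], [0, 0, 0], [0, 0, 0], [0, 0, 0], [0, 0, 0], [0, 0, 0], [0, 0, 0], [0, 0, 0], [0, 0, 0], [0, 0, 0], [0, 0, 0], [0, 0, 0], [0, 0, 0], [0, 0, 0], [0, 0, 0]], force=25)

```text
clock: 8.5
position: [0.5136, 0.0803, 0.089]
ee_rot: [2.972, 1.015, 0.001]
force: [1.9, -3.0, 4.9]
width: 0.153
gripper_force: 25.0
```

Request:
carry_out(claw=[0.5, 0.5, 0.5, 0.5, 0.5, 0.5, 0.5, 0.5, 0.5, 0.5, 0.5, 0.5, 0.5, 0.5, 0.5, 0.5, 0.5, 0.5], delta_pos=[[0, 0, 0], [0, 0, 0], [0, 0, 0], [0, 0, 0], [0, 0, 0], [0, 0, 0], [0, 0, 0], [0, 0, 0], [0, 0, 0], [0, 0, 0], [0, 0, 0], [0, 0, 0], [0, 0, 0], [0, 0, 0], [0, 0, 0], [0, 0, 0], [0, 0, 0], [0, 0, 0]], angular=[[0, 0, 0.07], [0, 0, 0.07], [0, 0, 0.07], [0, 0, 0.07], [0, 0, 0.07], [0, 0, 0.07], [0, 0, 0.07], [0, 0, 0.07], [0, 0, 0.07], [0, 0, 0.07], [0, 0, 0.07], [0, 0, 0.07], [0, 0, 0.07], [0, 0, 0.07], [0, 0, 0.07], [0, 0, 0.07], [0, 0, 0.03], [0, 0, 0]])

```text
clock: 10.3
position: [0.5137, 0.0796, 0.0891]
ee_rot: [3.046, -0.767, 0.002]
force: [3.1, -5.6, 5.6]
width: 0.148
gripper_force: 25.0
```

```bash
python3 - <<'E'
from look import *
s=arm.observe();M=R.from_rotvec(s["ee_rot"]).as_matrix(); print(np.degrees(np.arctan2(M[1,0],M[0,0])),M[:,2],s["force"],s["ft_torque"],s["joints"],s["position"])
E
```

```text
-28.265190153848025 [ 0.0011 -0.0011 -1.    ] [ 3.1195 -5.5526  5.5777] [-1.2262 -0.4985 -0.0429] [-0.0964  0.4419 -0.2127  1.9706  0.1361  0.7417 -2.454 ] [0.5137 0.0796 0.0891]
```

Request:
carry_out(claw=[4, 4, 4, 4, 4, 4, 4, 4, 4, 4, 4, 4, 4, 4, 4, 4, 4, 4, 4], delta_pos=[[0, 0, 0], [0, 0, 0], [0, 0, 0], [0, 0, 0], [0, 0, -1], [0, 0, -1.5], [0, 0, -1.5], [-0.5, 0, -2], [-0.5, 0, -2], [-0.5, 0, -2], [-0.5, 0, -2], [-0.5, 0, -2], [-0.5, 0, -2], [-0.5, 0, -2], [-0.5, 0, -2], [-0.5, 0, -2], [-0.5, 0, -2], [0, 0, 0], [0, 0, 0]], angular=[[0, 0, 0], [0, 0, 0], [0, 0, 0], [0, 0, 0], [0, 0, 0], [0, 0, 0], [0, 0, 0], [0, 0, 0], [0, 0, 0], [0, 0, -0.07], [0, 0, -0.07], [0, 0, -0.07], [0, 0, -0.07], [0, 0, -0.07], [0, 0, -0.07], [0, 0, -0.07], [0, 0, 0], [0, 0, 0], [0, 0, 0]])

```text
clock: 12.2
position: [0.4659, 0.0951, 0.3292]
ee_rot: [-3.141, 0.002, -0.002]
force: [-0.4, 0.3, -0.1]
width: 0.433
gripper_force: 0.0
```

```bash
cat > dial.py <<'E'
from look import *
p=arm.get_image("wrist"); c=np.array([.5125,.0795])
r=pointer(p,c); n=480; yy,xx=np.mgrid[:n,:n]; rad=np.hypot(xx-n/2,yy-n/2)
for nm,cond in(("top",lambda g:(g>120)&(rad<85)),("scale",lambda g:(g<110)&(rad>125)&(rad<206))):
    m=cond(cv2.cvtColor(r[nm],cv2.COLOR_RGB2GRAY)).astype(np.uint8); N,lab,st,ce=cv2.connectedComponentsWithStats(m)
    for i in range(1,N):
        if st[i,4]>100:
            q=np.argwhere(lab==i)*.00025-.06+c; u=np.linalg.svd(q-q.mean(0))[2][0]; u*=np.sign(u[0])
            print(nm,st[i,4],q.mean(0),"polar",np.degrees(np.arctan2(*(q.mean(0)-c)[::-1])),"dir",np.degrees(np.arctan2(u[1],u[0])),np.ptp(q@u))
for l in("pot_mouth","dial_grip","dial_mark","inner_knob","outer_lid"):
    for d in arm.place_of(l,p)[:2]: print(l,round(d["conf"],2),atz(p,d["centre"],Z[l]))
save(p,"dial2.png",(160,0,560,300),2)
go([.5215,-.1505,.2])
E
python3 dial.py
```

```text
top 1864 [0.5221 0.074 ] polar -29.739964470427704 dir -28.67896586180497 0.020669552861145024
scale 1300 [0.5487 0.0598] polar -28.56854169205956 dir -26.738946542916665 0.02023191072830194
pot_mouth 0.69 [0.5555 0.2577 0.105 ]
dial_grip 0.56 [0.5116 0.0769 0.093 ]
dial_mark 0.82 [0.556  0.0581 0.071 ]
inner_knob 0.69 [ 0.5226 -0.1523  0.129 ]
inner_knob 0.5 [ 0.5283 -0.1235  0.129 ]
outer_lid 0.73 [ 0.6653 -0.2173  0.05  ]
outer_lid 0.56 [ 0.5562 -0.2703  0.05  ]
pos [0.4658 0.0949 0.3281] toolx [ 1.     -0.0014 -0.0013] tooly [-0.0014 -1.      0.0003] delta cm [ 5.6246 24.5241 12.8066]
```

View pics/dial2.png

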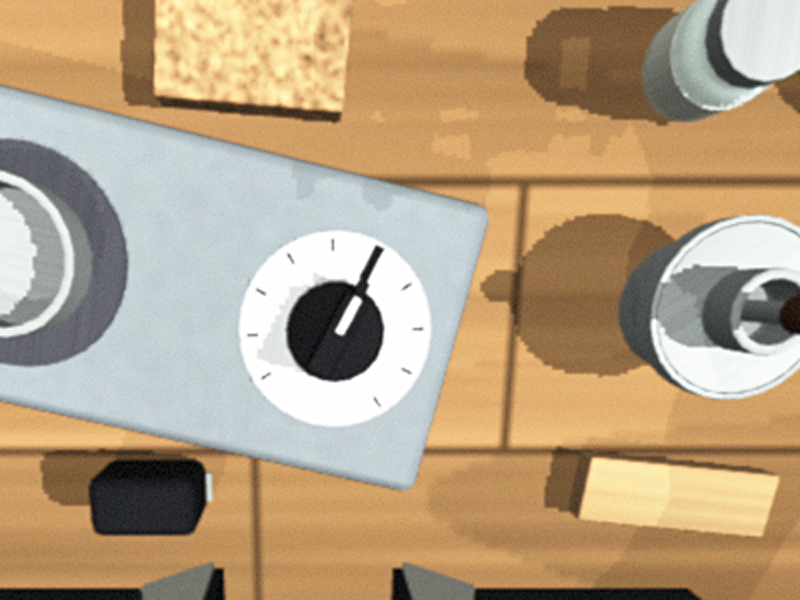

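The crop shows the pointer nose and white line pointing straight at the broad mark at (378,262), within about 1°. Next are the lids: I'll move above the knob.

Request:
carry_out(claw=[5, 5, 5, 5, 5, 5, 5, 5, 5, 5, 5, 5, 5], delta_pos=[[0.5, 2, 0.5], [0.5, 2.5, 1], [0.5, 2.5, 1], [0.5, 2.5, 1], [0.5, 2.5, 1], [0.5, 2.5, 1.5], [0.5, 2.5, 1.5], [0.5, 2.5, 1.5], [0.6, 2, 1.5], [0.5, 1.5, 1.5], [0.5, 1.5, 1.5], [0, 0, 1.5], [0, 0, 0]], angular=[[0, 0, 0], [0, 0, 0], [0, 0, 0], [0, 0, 0], [0, 0, 0], [0, 0, 0], [0, 0, 0], [0, 0, 0], [0, 0, 0], [0, 0, 0], [0, 0, 0], [0, 0, 0], [0, 0, 0]])

```text
clock: 13.8
position: [0.5205, -0.15, 0.1763]
ee_rot: [-3.14, 0.002, 0.006]
force: [-0.8, 0.6, 0.5]
width: 0.543
gripper_force: 0.0
```

```bash
python3 - <<'E'
from look import *
go([.5215,-.151,.112])
T={n:arm.get_image(n) for n in("wrist","top","scene")}
for n,p in T.items():
    for l in("inner_knob","outer_collar"):
        for d in arm.place_of(l,p)[:2]:
            x=atz(p,d["centre"],Z[l]); print(n,l,round(d["conf"],2),x) if abs(x[1]+.15)<.05 else 0
print(arm.observe()["joints"])
E
```

```text
pos [ 0.5205 -0.15    0.1763] toolx [ 1.     -0.0015 -0.004 ] tooly [-0.0015 -1.     -0.0011] delta cm [0.129  0.104  6.4282]
wrist inner_knob 0.58 [ 0.5225 -0.1494  0.129 ]
scene inner_knob 0.69 [ 0.5086 -0.145   0.129 ]
[ 0.3057  0.3574 -0.163   1.8257  0.0693  0.9631 -1.4585]
```

Request:
carry_out(claw=[5, 5, 5, 5, 5, 5, 5, 5, 5, 1, 1, 1, 1, 1, 1, 1, 1], delta_pos=[[0.1, 0.1, 0.8], [0, 0, 0.8], [0, 0, 0.8], [0, 0, 0.8], [0, 0, 0.8], [0, 0, 0.8], [0, 0, 0.8], [0, 0, 0.8], [0, 0, 0], [0, 0, 0], [0, 0, 0], [0, 0, 0], [0, 0, 0], [0, 0, 0], [0, 0, 0], [0, 0, 0], [0, 0, 0]], angular=[[0, 0, 0], [0, 0, 0], [0, 0, 0], [0, 0, 0], [0, 0, 0], [0, 0, 0], [0, 0, 0], [0, 0, 0], [0, 0, 0], [0, 0, 0], [0, 0, 0], [0, 0, 0], [0, 0, 0], [0, 0, 0], [0, 0, 0], [0, 0, 0], [0, 0, 0]], force=35)

```text
clock: 15.95
position: [0.5228, -0.1507, 0.1149]
ee_rot: [-3.141, 0.001, -0.0]
force: [-0.5, 2.4, 1.8]
width: 0.21
gripper_force: 35.0
```

```bash
python3 - <<'E'
from look import *
go([.5215,-.151,.112])
print(arm.observe())
E
```

```text
pos [ 0.5228 -0.1507  0.1149] toolx [ 1.     -0.0009  0.0003] tooly [-0.0009 -1.     -0.0003] delta cm [-0.1315  0.0306  0.2876]
{'clock': 15.95, 'joints': array([ 0.2999,  0.435 , -0.1571,  1.8921,  0.0898,  0.821 , -1.4757]), 'dq': array([-0.0009,  0.0011, -0.0003,  0.0007, -0.0015,  0.0001,  0.0005]), 'joint_efforts': array([  1.5447, -59.4968,   0.068 , -25.0907,   0.7178,  -0.1688,
         0.005 ]), 'position': array([ 0.5228, -0.1507,  0.1149]), 'ee_rot': array([-3.1413,  0.0014, -0.0005]), 'force': array([-0.461 ,  2.4155,  1.843 ]), 'ft_torque': array([ 0.6266, -0.0404,  0.0163]), 'gripper_force': 35.00033676624298, 'width': 0.21014762003196433}
```

Request:
carry_out(claw=[1, 1, 1, 1, 1, 1, 1, 1, 1, 1, 1, 1, 1], delta_pos=[[0, 0, -0.3], [0, 0, -0.6], [0, 0, -1], [0, 0, -1.2], [0, 0, -1.5], [0, 0, -1.5], [0, 0, -1.5], [0, 0, -1.5], [0, 0, -1.5], [0, 0, -1.2], [0, 0, -0.8], [0, 0, -0.4], [0, 0, 0]], angular=[[0, 0, 0], [0, 0, 0], [0, 0, 0], [0, 0, 0], [0, 0, 0], [0, 0, 0], [0, 0, 0], [0, 0, 0], [0, 0, 0], [0, 0, 0], [0, 0, 0], [0, 0, 0], [0, 0, 0]])

```text
clock: 17.25
position: [0.5227, -0.1512, 0.2451]
ee_rot: [3.141, -0.002, 0.001]
force: [-0.2, -0.2, -6.1]
width: 0.206
gripper_force: 35.0
```

```bash
python3 - <<'E'
from look import *
go([.49,.256,.24])
s=arm.observe();print(s["force"],s["ft_torque"],s["joints"])
p=arm.get_image("wrist");M=R.from_rotvec(s["ee_rot"]).as_matrix()
for l in("inner_knob","outer_collar","inner_lid","outer_lid"):
    for d in arm.place_of(l,p)[:2]: print(l,round(d["conf"],2),(np.array(d["centre"])*[640,480]).round(), atz(p,d["centre"],s["position"][2]+.015+(dict(inner_knob=.0,outer_collar=-.044).get(l,-.079))))
save(p,"held.png")
E
```

```text
pos [ 0.5227 -0.1512  0.2451] toolx [ 1.     -0.0014  0.0005] tooly [-0.0014 -1.      0.0002] delta cm [ -3.3309 -40.7114   0.4983]
[-0.2059 -0.2199 -6.1025] [0.0311 0.0324 0.0549] [ 0.31    0.2978 -0.1635  1.7348  0.0534  1.1128 -1.4421]
inner_knob 0.62 [313. 315.] [ 0.5227 -0.1512  0.2601]
outer_collar 0.98 [467. 180.] [ 0.577  -0.2312  0.2161]
outer_collar 0.82 [507. 298.] [ 0.5099 -0.2619  0.2161]
inner_lid 0.93 [312. 257.] [ 0.5232 -0.1504  0.1811]
outer_lid 0.97 [492. 288.] [ 0.5015 -0.2711  0.1811]
outer_lid 0.91 [412.  53.] [ 0.6439 -0.2069  0.1811]
```

View pics/held.png

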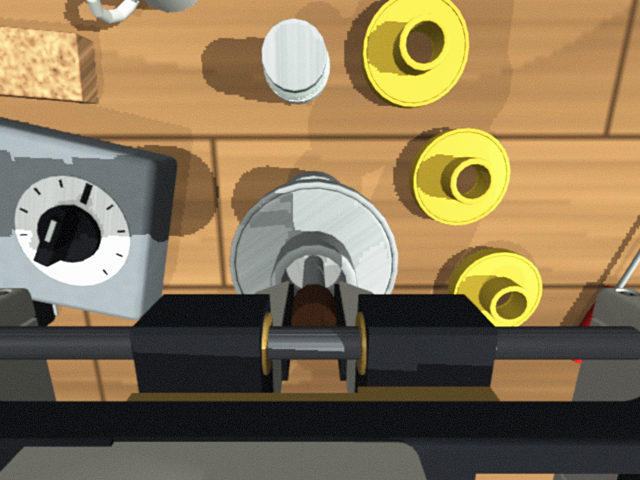

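The picture shows the nested pair hanging level from the knob at (315,305), with the lid centre at about (313,245). The dial is at far left at (72,233), seen obliquely, so I'll recheck its pointer from closer. Next I'll carry the pair towards the pot, stopping short to measure.

Request:
carry_out(claw=[1, 1, 1, 1, 1, 1, 1, 1, 1, 1, 1, 1, 1, 1, 1, 1, 1, 1, 1, 1], delta_pos=[[-0.2, -0.6, 0], [-0.4, -1.2, 0], [-0.5, -1.8, 0], [-0.5, -2, 0], [-0.5, -2.2, 0], [-0.5, -2.2, 0], [-0.5, -2.2, 0], [-0.5, -2.2, 0], [-0.5, -2.2, 0], [-0.5, -2.2, 0], [-0.5, -2.2, 0], [-0.5, -2.2, 0], [-0.5, -2.2, 0], [-0.5, -2.2, 0], [-0.5, -2.2, 0], [-0.5, -2, 0], [-0.5, -1.6, 0], [-0.2, -1, 0], [0, -0.6, 0], [0, 0, 0]], angular=[[0, 0, 0], [0, 0, 0], [0, 0, 0], [0, 0, 0], [0, 0, 0], [0, 0, 0], [0, 0, 0], [0, 0, 0], [0, 0, 0], [0, 0, 0], [0, 0, 0], [0, 0, 0], [0, 0, 0], [0, 0, 0], [0, 0, 0], [0, 0, 0], [0, 0, 0], [0, 0, 0], [0, 0, 0], [0, 0, 0]])

```text
clock: 19.5
position: [0.4399, 0.1996, 0.2447]
ee_rot: [-3.141, 0.0, -0.0]
force: [-0.8, -0.5, -5.0]
width: 0.21
gripper_force: 35.0
```

```bash
sed -i 's/dial2.png",(160,0,560,300),2/potview.png"/' dial.py; python3 dial.py; python3 - <<'E'
from look import *
p,o=shot("C",["pot_mouth"])
D=pickle.load(open("v.pkl","rb"));print("pot tri",*tri([ray(D[k][0],D[k][1]["pot_mouth"][0][1]) for k in "BC"]),o)
s=arm.observe();print(s["position"],s["ee_rot"],s["force"])
E
```

```text
top 2993 [0.5099 0.0636] polar -99.39545760936906 dir -10.554946007399927 0.03716006113905984
top 1716 [0.5221 0.0736] polar -31.77480021318728 dir -28.17445743807642 0.020100972585194665
scale 205 [0.5286 0.0505] polar -60.87891635595037 dir -14.717034717083841 0.005751889657610365
scale 2673 [0.5444 0.0577] polar -34.30831454252148 dir 3.4819613323953185 0.024719494308078516
pot_mouth 0.66 [0.5537 0.2552 0.105 ]
dial_grip 0.84 [0.5104 0.0786 0.093 ]
dial_mark 0.89 [0.5568 0.0538 0.071 ]
inner_knob 0.65 [0.3729 0.2    0.129 ]
outer_lid 0.87 [0.3986 0.1992 0.05  ]
pos [0.4403 0.1983 0.2447] toolx [ 1.     -0.0025 -0.0001] tooly [-0.0025 -1.      0.0003] delta cm [ 8.207  34.8554  4.4778]
pot tri [0.5518 0.2508 0.1213] 0.00023582248093970335 {'pot_mouth': [(0.83, [0.3756, 0.18])]}
[0.4402 0.1986 0.2447] [ 3.1414 -0.0032 -0.    ] [-0.3191 -0.307  -6.3352]
```

View pics/potview.png

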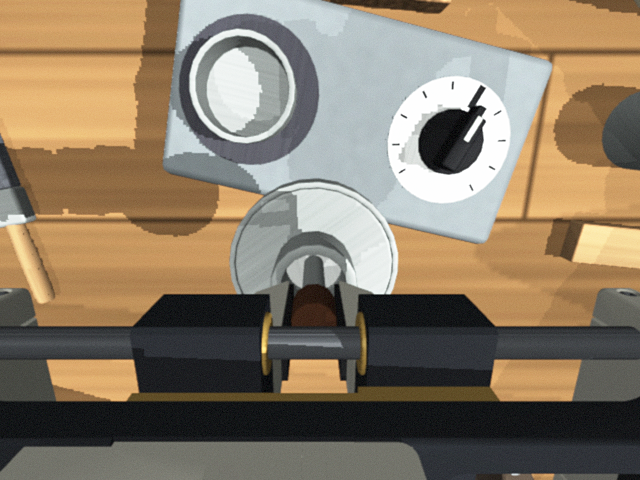

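The dial pointer still reads -28.2°, on the mark. The view shows the pot rim centred near (243,87) and the held lids level at (313,240). I'll refine the rim centre by fitting projected circles to the image edges.

```bash
python3 - <<'E'
from look import *
from scipy.optimize import minimize
D=pickle.load(open("v.pkl","rb")); t=np.linspace(0,2*np.pi,180,endpoint=False)
G={k:cv2.GaussianBlur(cv2.cvtColor(D[k][0]["frame"],cv2.COLOR_RGB2GRAY).astype(np.float32),(0,0),1.2) for k in "BC"}
def score(k,x,y,z):
    p=D[k][0]; Ti=np.linalg.inv(p["T"])
    def samp(r):
        X=np.c_[x+r*np.cos(t),y+r*np.sin(t),np.full_like(t,z),np.ones_like(t)]@Ti.T; q=X[:,:3]@p["mtx"].T; q=(q[:,:2]/q[:,2:]).astype(np.float32)
        return cv2.remap(G[k],q[:,:1],q[:,1:],1).ravel()
    return (samp(.0385)-samp(.044)+samp(.0385)-samp(.0335)).mean()  # rim brighter than both sides
for z in(.1,.105,.11):
  for ks in("B","C","BC"):
    best=max(((sum(score(k,x,y,z) for k in ks),x,y) for x in np.arange(.543,.566,.0005) for y in np.arange(.245,.266,.0005)))
    print(z,ks,best)
go([.554,.2545,.2447])
E
```

```text
0.1 B (np.float32(232.5218), np.float64(0.5529999999999989), np.float64(0.256))
0.1 C (np.float32(245.50543), np.float64(0.5534999999999989), np.float64(0.2555))
0.1 BC (np.float32(473.3397), np.float64(0.5534999999999989), np.float64(0.256))
0.105 B (np.float32(234.19032), np.float64(0.5529999999999989), np.float64(0.2545))
0.105 C (np.float32(252.27821), np.float64(0.5529999999999989), np.float64(0.2545))
0.105 BC (np.float32(486.46854), np.float64(0.5529999999999989), np.float64(0.2545))
0.11 B (np.float32(220.48123), np.float64(0.552499999999999), np.float64(0.253))
0.11 C (np.float32(237.47873), np.float64(0.551999999999999), np.float64(0.2535))
0.11 BC (np.float32(451.5438), np.float64(0.552499999999999), np.float64(0.2535))
pos [0.4402 0.1986 0.2447] toolx [ 1.     -0.0021 -0.    ] tooly [-0.0021 -1.      0.0002] delta cm [11.365  -5.6152 -0.0033]
```

Request:
carry_out(claw=[1, 1, 1, 1, 1, 1, 1, 1, 1, 1, 1, 1, 1, 1, 1], delta_pos=[[0.4, -0.2, 0], [0.8, -0.4, 0], [1.2, -0.6, 0], [1.6, -0.8, 0], [1.6, -0.8, 0], [1.6, -0.8, 0], [1.6, -0.8, 0], [1.2, -0.6, 0], [0.8, -0.4, 1], [0.4, -0.2, 1], [0, 0, 1], [0, 0, 1], [0, 0, 1], [0, 0, 1], [0, 0, 0]], angular=[[0, 0, 0], [0, 0, 0], [0, 0, 0], [0, 0, 0], [0, 0, 0], [0, 0, 0], [0, 0, 0], [0, 0, 0], [0, 0, 0], [0, 0, 0], [0, 0, 0], [0, 0, 0], [0, 0, 0], [0, 0, 0], [0, 0, 0]])

```text
clock: 21.4
position: [0.5511, 0.2541, 0.183]
ee_rot: [3.14, -0.002, -0.004]
force: [-0.7, -0.2, -5.4]
width: 0.207
gripper_force: 35.0
```

```bash
python3 - <<'E'
from look import *
go([.5525,.254,.16]); s=arm.observe(); print(s["force"],s["joints"])
E
```

```text
pos [0.5511 0.2541 0.183 ] toolx [ 1.     -0.0013 -0.0023] tooly [-0.0013 -1.      0.0014] delta cm [0.1408 0.0112 2.3034]
[-0.7205 -0.2128 -5.4499] [-0.2767  0.4735 -0.3507  1.649   0.181   1.0541 -2.2542]
```

Now lowering gently, with slow steps near contact.

Request:
carry_out(claw=[1, 1, 1, 1, 1, 1, 1, 1, 1, 1], delta_pos=[[0.1, 0, 0.3], [0, 0, 0.3], [0, 0, 0.3], [0, 0, 0.3], [0, 0, 0.2], [0, 0, 0.2], [0, 0, 0.2], [0, 0, 0.2], [0, 0, 0], [0, 0, 0]], angular=[[0, 0, 0], [0, 0, 0], [0, 0, 0], [0, 0, 0], [0, 0, 0], [0, 0, 0], [0, 0, 0], [0, 0, 0], [0, 0, 0], [0, 0, 0]])

```text
clock: 22.4
position: [0.5532, 0.2549, 0.1647]
ee_rot: [3.142, -0.002, -0.0]
force: [1.4, 0.2, -5.6]
width: 0.209
gripper_force: 35.0
```

Request:
carry_out(claw=[1, 1, 1, 1, 1, 1], delta_pos=[[0, 0, 0.1], [0, 0, 0.1], [0, 0, 0.1], [0, 0, 0.1], [0, 0, 0], [0, 0, 0]], angular=[[0, 0, 0], [0, 0, 0], [0, 0, 0], [0, 0, 0], [0, 0, 0], [0, 0, 0]])

```text
clock: 23.0
position: [0.5531, 0.2549, 0.1607]
ee_rot: [3.142, -0.002, -0.0]
force: [-0.4, 0.1, -5.0]
width: 0.207
gripper_force: 35.0
```

Request:
carry_out(claw=[1, 1, 1, 1, 1], delta_pos=[[0, 0, 0.1], [0, 0, 0.1], [0, 0, 0.1], [0, 0, 0], [0, 0, 0]], angular=[[0, 0, 0], [0, 0, 0], [0, 0, 0], [0, 0, 0], [0, 0, 0]])

```text
clock: 23.5
position: [0.5533, 0.2552, 0.1598]
ee_rot: [-3.141, 0.002, -0.003]
force: [-6.1, -3.6, 13.1]
width: 0.208
gripper_force: 35.0
```

Contact is at TCP z = 0.160, the expected seated height. I'll let go and check.

Request:
carry_out(claw=[1, 2.5, 4, 6, 7.5, 7.5, 7.5, 7.5, 7.5, 7.5], delta_pos=[[0, 0, -0.2], [0, 0, 0], [0, 0, 0], [0, 0, 0], [0, 0, 0], [0, 0, 0], [0, 0, -1], [0, 0, -1], [0, 0, -1], [0, 0, 0]], angular=[[0, 0, 0], [0, 0, 0], [0, 0, 0], [0, 0, 0], [0, 0, 0], [0, 0, 0], [0, 0, 0], [0, 0, 0], [0, 0, 0], [0, 0, 0]])

```text
clock: 24.5
position: [0.5542, 0.2556, 0.192]
ee_rot: [-3.14, 0.002, -0.005]
force: [0.3, 0.5, -0.8]
width: 0.813
gripper_force: 0.0
```

```bash
python3 - <<'E'
from look import *
s=arm.observe(); print(s["position"],s["ee_rot"],s["force"])
w=arm.get_image("wrist"); S=arm.get_image("scene"); T=arm.get_image("top")
zz=dict(inner_knob=.174,outer_collar=.130,inner_lid=.095,outer_lid=.095)
for l,z in zz.items():
    for n,p in(("w",w),("s",S),("t",T)):
        for d in arm.place_of(l,p)[:4]:
            x=atz(p,d["centre"],z)
            if abs(x[1]-.25)<.06: print(l,n,round(d["conf"],2),x)
c=proj(S,[.553,.2545,.12]).astype(int);a=S["frame"][c[1]-75:c[1]+75,c[0]-100:c[0]+100]
cv2.imwrite("pics/seat.png",np.vstack([cv2.resize(w["frame"][100:340,120:520],(480,288)),cv2.resize(a,(480,312),interpolation=cv2.INTER_CUBIC)])[:,:,::-1])
E
```

```text
[0.5542 0.2556 0.192 ] [-3.1399  0.002  -0.0049] [ 0.312   0.5211 -0.7503]
inner_knob w 0.82 [0.5534 0.2565 0.174 ]
inner_knob s 0.47 [0.5375 0.2532 0.174 ]
outer_collar s 0.75 [0.5482 0.2453 0.13  ]
inner_lid w 0.92 [0.5549 0.2561 0.095 ]
outer_lid w 0.63 [0.5543 0.2545 0.095 ]
outer_lid s 0.95 [0.5697 0.2558 0.095 ]
```

View pics/seat.png

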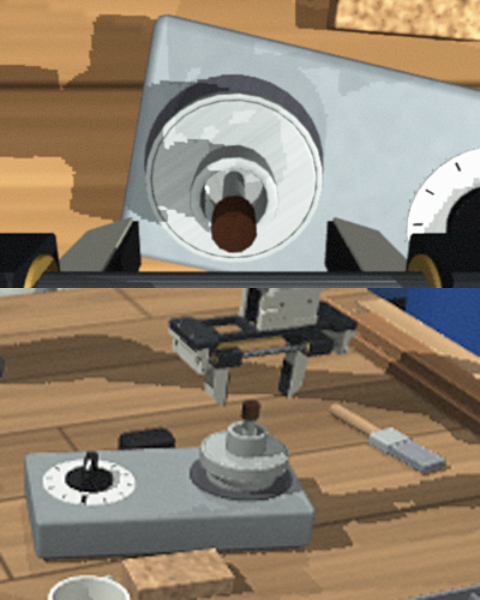

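The wrist crop shows the lids concentric on the pot, and the knob at (235,222) free between the open fingers. The scene crop shows the flange level on the rim at (245,460). I'll lower to the collar, keeping the gripper's body above the knob (TCP at least 0.124).

Request:
carry_out(claw=[7.5, 7.5, 7.5, 7.5, 7.5, 7.5, 7.5, 7.5, 7.5, 7.5], delta_pos=[[0, 0, 0.6], [0, 0, 0.8], [0, 0, 0.8], [0, 0, 0.8], [0, 0, 0.8], [0, 0, 0.8], [0, 0, 0.8], [0, 0, 0.6], [0, 0, 0.4], [0, 0, 0]], angular=[[0, 0, 0], [0, 0, 0], [0, 0, 0], [0, 0, 0], [0, 0, 0], [0, 0, 0], [0, 0, 0], [0, 0, 0], [0, 0, 0], [0, 0, 0]], force=35)

```text
clock: 26.25
position: [0.5529, 0.2547, 0.1251]
ee_rot: [3.141, -0.002, -0.001]
force: [-0.4, -0.6, -0.4]
width: 0.819
gripper_force: 0.0
```

Request:
carry_out(claw=[6, 5, 4.4, 3.8, 3.8, 3.8, 3.8, 3.8, 3.8], delta_pos=[[0, 0, 0], [0, 0, 0], [0, 0, 0], [0, 0, 0], [0, 0, 0], [0, 0, 0], [0, 0, 0], [0, 0, 0], [0, 0, 0]], angular=[[0, 0, 0], [0, 0, 0], [0, 0, 0], [0, 0, 0], [0, 0, 0], [0, 0, 0], [0, 0, 0], [0, 0, 0], [0, 0, 0]], force=35)

```text
clock: 27.15
position: [0.5533, 0.2549, 0.1259]
ee_rot: [-3.142, 0.002, -0.0]
force: [-0.9, -0.3, 4.5]
width: 0.489
gripper_force: 35.0
```

Request:
carry_out(claw=[3.8, 3.8, 3.8, 3.8, 3.8, 3.8], delta_pos=[[0, 0, -0.2], [0, 0, -0.2], [0, 0, -0.3], [0, 0, -0.4], [0, 0, -0.4], [0, 0, 0]], angular=[[0, 0, 0], [0, 0, 0], [0, 0, 0], [0, 0, 0], [0, 0, 0], [0, 0, 0]])

```text
clock: 27.75
position: [0.5535, 0.2551, 0.1415]
ee_rot: [-3.141, 0.002, -0.002]
force: [0.8, 0.1, -3.4]
width: 0.497
gripper_force: 35.0
```

Request:
carry_out(claw=[3.8, 3.8, 3.8, 3.8, 3.8, 3.8, 3.8, 3.8, 3.8, 3.8, 3.8, 3.8, 3.8, 3.8, 3.8, 3.8, 3.8], delta_pos=[[0, 0, -0.4], [0, 0, -0.7], [0, 0, -0.9], [0, 0, -0.9], [0, 0, -0.9], [0, 0, -0.9], [0, 0, -0.9], [0, 0, -0.9], [0, 0, -0.9], [0, 0, -0.9], [0, 0, -0.9], [0, 0, -0.7], [0, 0, -0.5], [0, 0, -0.3], [0, 0, 0], [0, 0, 0], [0, 0, 0]], angular=[[0, 0, 0], [0, 0, 0], [0, 0, 0], [0, 0, 0], [0, 0, 0], [0, 0, 0], [0, 0, 0], [0, 0, 0], [0, 0, 0], [0, 0, 0], [0, 0, 0], [0, 0, 0], [0, 0, 0], [0, 0, 0], [0, 0, 0], [0, 0, 0], [0, 0, 0]])

```text
clock: 29.45
position: [0.553, 0.2547, 0.2473]
ee_rot: [3.141, -0.002, -0.001]
force: [0.4, 1.1, -2.7]
width: 0.495
gripper_force: 35.0
```

```bash
python3 - <<'E'
from look import *
s=arm.observe(); print(s["position"],s["ee_rot"],s["force"],s["ft_torque"],abs(s["dq"]).max(),s["width"])
S=arm.get_image("scene"); c=proj(S,[.553,.2545,.17]).astype(int)
save(S,"end.png",(c[0]-130,c[1]-100,c[0]+130,c[1]+95),3)
E
```

```text
[0.553  0.2547 0.2473] [ 3.1412 -0.002  -0.0011] [ 0.3623  1.1468 -2.6779] [ 0.1321  0.0317 -0.0069] 0.0021576680142289125 0.49500721658735486
```

View pics/end.png

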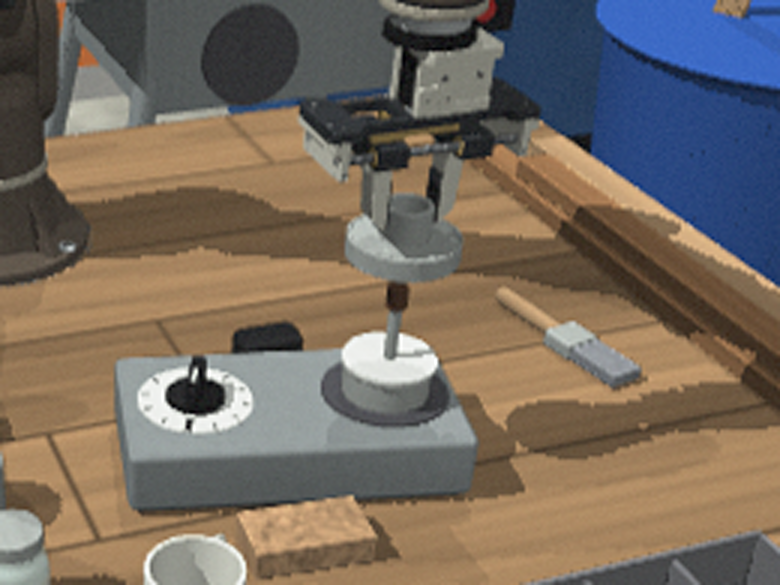

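The outer lid hangs level at (403,245), about 30 mm above the knob at (397,295). The inner lid stays seated on the pot at (390,360), so I'm handing the job in.

```bash
python3 -c "
from cell import arm
print(arm.sign_off())"
```

```text
the job is handed in; nothing more can be done
None
```

The job is done and handed in: the dial points at the broad mark (measured within about 1°), the inner lid is seated on the warmer's pot, and the arm is holding the outer lid level and still, about 30 mm above the knob.

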